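# Open the bench air filter

## Robot

A 6-joint arm with a two-finger parallel gripper is mounted at the origin on a cart in front of the work surface, level with it; the furniture and walls round the work are solid. World frame = base frame: x ahead of the robot, y to its left, z up, the work surface at z = 0. Lengths are in mm, angles in rad, forces in N, time in s.
With the tool pointing down it reaches from about 225 to 725 mm from the base axis. Payload 3.1 kg.
Tool frame: the origin (TCP) lies on the centre line of the jaws, within the pads' length; the fingertips stand 11 mm ahead of it and the grasp point (between the pads) lies 8 mm behind it (ctrl.tcp_to_tips is the z of the fingertips in the tool frame, in mm); z points along the fingers, y is the direction in which the jaws open and shut (so a half turn about z gives the same grasp; the last joint's range is limited). The gripper opens to 85 mm and grips with 20 to 120 N. Pads are 22 mm wide; open, the fingers measure 114 mm over their backs; the gripper's body (76 mm by 85 mm) begins 54 mm behind the grasp point. The pads swing forward as they close: fully open they stand 13 mm farther back than shut.
Start: joints at [1.106, 0.048, 0.099, 1.622, 0, 1.443], TCP at [173.503, 495.494, 242.312] pointing down, gripper open.
Joint ranges: [-2.91, 2.91], [-0.99, 1.94], [-1.21, 1.42], [-2.12, 2.29], [-1.49, 1.47], [-3.14, 3.14]. Speed limits (rad/s): [2.79, 2.79, 3.14, 3.14, 3.14, 3.14].

## Interface

Orientations are given as a unit quaternion [w, x, y, z].
In Python, from plant import telemetry, get_image, calibration, order, ctrl gives the robot as it stands. The module is installed in compiled form; this text tells all that it offers.
- The arm moves only by the shell command python3 -m jog 'ROWS' [FORCE]. ROWS is JSON, one flat list of numbers, 5 for each row, row after row: the shift along the tool's x, y, z in cm, then the turn about the tool's z in rad, then the opening, from 0 (shut) to 1 (fully open). In form: [dx, dy, dz, spin, hand, dx, dy, dz, spin, hand, ...]. A call has 1 to 8 rows; each row shifts and turns the commanded pose from where the row before left it, along the tool's axes as they then stand; what a row does not reach is not made up. A row lasts 1/12 s, in which the tool goes at most 41.7 mm and 7.16 degrees, less where a joint would pass 70% of its speed; a pose out of reach is approached as far as the arm can. A call with a gripper value outside its range is refused whole. The fingers move at their own pace and stop on an object; FORCE is the grip in N (left out, the last holds). Time passes only in rows, so rows that do not move let the fingers close. It gives the time, the measured TCP pose, the force and the opening at its end, in the units of the state.
- telemetry.sense(): the state, without advancing time (a new reading comes with each control period).
- get_image(name): name is "scene" or "top"; returns (picture, depth): 480x640x3 uint8, blue, green, red; 480x640 float32, mm along the optical axis (not along the pixel's ray), 0 where there is no reading.
- calibration(name): a dict with "camera_matrix" (3x3 intrinsics, pixels), "R" (3x3) and "t" (3): a world point X has camera coordinates R X + t. Camera axes: x right, y down, z forward; pixel columns grow to the right and rows downward; lengths in mm; the calibration is good to about 2 mm. A picture is of the moment at which its call begins. calibration takes no time and is no camera call.
- order.sign_off(): hands the job in, once; it reports no verdict.
The state is a dict: "t": time; "joints": joint angles; "qd": joint speeds; "effort": joint torques, N m; "tcp_pos": TCP position; "tcp_rot": TCP orientation; "contact_force": force on the tool from outside, world axes, zero at the start; "wrist_torque": the same for the moment, N m; "finger_gap": finger opening in mm.
Only numpy, scipy, OpenCV 4.12 (cv2) and the standard library are available. Lean on these libraries where they do the work, as an engineer would, in place of code of your own. Each camera call takes 0.05 s, during which the arm holds its last target. There are 200 camera calls.

## Task

The filter in the bench air-filter unit is due for a change. Press the snap tab beside the sliding cover fully in so that it clicks down and stays, then push the released cover by its raised ledge along the rails, over the tab, until the filter opening is completely uncovered, and leave the cover lying between the rails. Do not lift the cover, and do not shift or knock over the jar, bottle and can standing behind.

Things in the scene. Friction and masses are not known exactly. Their poses are not given: they have to be found in the camera images.
- filter_unit: White box fixed to the counter, 120 (x) by 240 mm (y), origin centre of underside. Deck 40 mm above the counter; on it guide rails along both long sides (87 mm between their lips) and a 12 mm stop bar at each short end (inner faces y = -108, +108 mm), all 50 mm above the counter. Filter opening: y -99 to -15, x -38 to +38 mm, under the cover at the start. Cover slides to the box's +y.
- cover: Loose grey plate, 92 (x) by 100 (y) by 5 mm, about 0.15 kg, held down between the rails by their lips. Origin centre of underside, axes as the box's. At y = -57 mm of the box at the start; the tab stops it after 3 mm until pressed in. The opening is clear when it is at y = +35 mm (92 mm of travel); end stop at +58 mm (115 mm of travel). Slides with under 5 N.
- push_face (a point): Middle of the steep face of the cover's ledge, a grey wedge 76 mm long across the cover (x). The face looks to the cover's -y and rises 14 mm above the plate (plate top 45, ledge top 59 mm above the counter); this point is 10 mm to +y of the cover's centre, 7 mm above the plate. The wedge slopes down to +y. Behind the face (-y) the plate is bare for 60 mm.
- tab_top (a point): Centre of the top of the snap tab, a grey ribbed pad 40 (x) by 36 mm (y), standing out of the deck just beyond the cover's +y edge (3 mm gap), at x = 0, y = +14 mm of the box. At the start its top is 49 mm above the counter, 9 mm above the deck; pressed in it is 39 mm above the counter, 1 mm below the deck.
- tab (a joint): Travel of the snap tab straight down, in m: 0 = out (blocks the cover), 0.010 = fully in. Over-centre snap: it resists with about 4 N at first and less as it goes down; beyond about 5 mm it snaps in by itself and stays in.
- jar: White jar with a screw lid, 64 mm across, 84 mm tall, standing behind the box (its +x side). Origin at the centre of its underside. Leave alone.
- dropper: Small amber bottle with a black cap, 33 mm across, 78 mm tall, standing behind the box. Origin at the centre of its underside. Leave alone.
- lens_can: Black round can, 41 mm across, 66 mm tall, standing behind the box. Origin at the centre of its underside. Leave alone.

How it is judged (in metres and radians):
On the way:
1. the snap tab is pressed in and stays in while the cover is still on its seat (value of joint tab above 0.008 m and y of cover in the frame of filter_unit below -0.045 m), for 0.2 s.
At the end, for the whole second after the job is handed in: The cover lies flat and at rest on the deck between the rails (within 3 mm of deck height, tilted less than 0.06 rad), at least 90 mm along from its seat and not past the end stop, so that the filter opening is uncovered; the jar, bottle and can stand upright (y of cover in the frame of filter_unit between 0.033 and 0.062 m and z of cover in the frame of filter_unit between 0.037 and 0.043 m and angle between cover's own z axis and vertical below 0.06 rad and linear speed of cover below 0.01 m/s and angle between each of jar, dropper, lens_can's own z axis and vertical below 0.1 rad); the robot touches nothing.
It fails at once if the cover is lifted more than 8 mm off the deck (z of cover in the frame of filter_unit above 0.048 m).
It fails at once if the jar, bottle or can is shifted by more than 15 mm or tipped (distance of any of jar, dropper, lens_can from where it was at the start of the episode above 0.015 m or angle between any of jar, dropper, lens_can's own z axis and vertical above 0.3 rad).
It also fails if it takes over 38 s, if anything falls off the work surface, if the arm or the gripper's body presses on something with over 40 N, if the wrist force passes 120 N, or if a joint passes its speed limit or range.

## Working session

There is one attempt and no reset: what is moved stays moved. The work goes in short steps, Python scripts to look and compute and a shell command to move; the robot and the scene stay as the last step left them, time stands still between calls to the robot, and variables do not carry over. Pictures are saved under pics/ and viewed, about 8 in all and at most 12, crops included, and the job is handed in when it is done.

```bash
mkdir -p pics; cat > h.py <<'E'
import numpy as np,cv2
from plant import telemetry,get_image,calibration,order,ctrl
def pts(name,depth):
    c=calibration(name);K=np.array(c["camera_matrix"]);R=np.array(c["R"]);t=np.array(c["t"])
    v,u=np.mgrid[:480,:640]
    r=np.stack([(u-K[0,2])/K[0,0],(v-K[1,2])/K[1,1],np.ones_like(u,float)],-1)*depth[...,None]
    return (r-t)@R
def proj(name,X):
    c=calibration(name);p=np.array(X)@np.array(c["R"]).T+np.array(c["t"]);p=p@np.array(c["camera_matrix"]).T
    return p[...,:2]/p[...,2:]
E
python3 - <<'E'
from h import *
for n in("scene","top"):
    im,d=get_image(n);cv2.imwrite(f"pics/{n}0.png",im);np.savez(f"{n}0.npz",im=im,d=d)
    c=calibration(n);print(n,-np.array(c["R"]).T@np.array(c["t"]),np.array(c["R"])[2])
s=telemetry.sense();print(s,ctrl.tcp_to_tips)
E
```

```text
scene [ 286.79567053 -410.10155678  737.25080557] [ 0.39529346  0.47244362 -0.78774368]
top [542.98851341  -3.35751493 900.54296961] [ 0.08214958 -0.00722688 -0.99659381]
{'t': 0.1, 'joints': array([1.10619145e+00, 4.86662983e-02, 9.77188301e-02, 1.62198076e+00,
       1.07454308e-05, 1.44300655e+00]), 'qd': array([ 0.00104127, -0.0003936 ,  0.00315932,  0.00048789, -0.00098491,
       -0.00107056]), 'effort': array([ 2.04984157e-03, -3.39851439e+01,  3.20935142e+01,  1.58581015e-02,
       -9.32445460e-05, -1.33324637e-06]), 'tcp_pos': array([173.26675242, 495.02023855, 241.22169106]), 'tcp_rot': array([-3.16273307e-04,  1.67612550e-01,  9.85852371e-01, -1.01796153e-03]), 'contact_force': array([ 0.26751698, -0.42142639, -0.13464421]), 'wrist_torque': array([0.04101088, 0.0521481 , 0.04589287]), 'finger_gap': 85.4721994243599} 11.0
```

View pics/scene0.png

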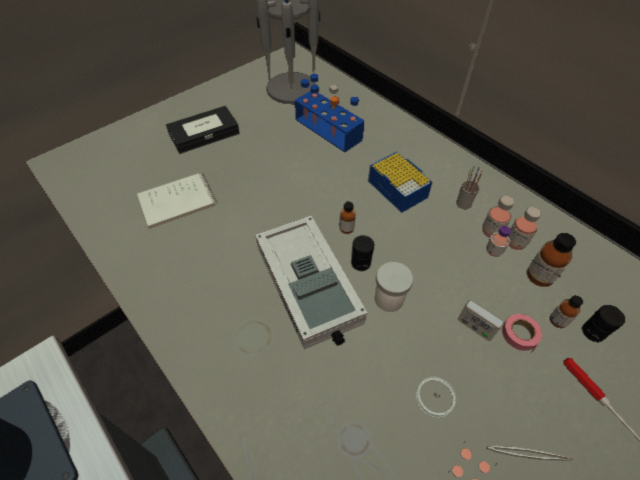

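View pics/top0.png

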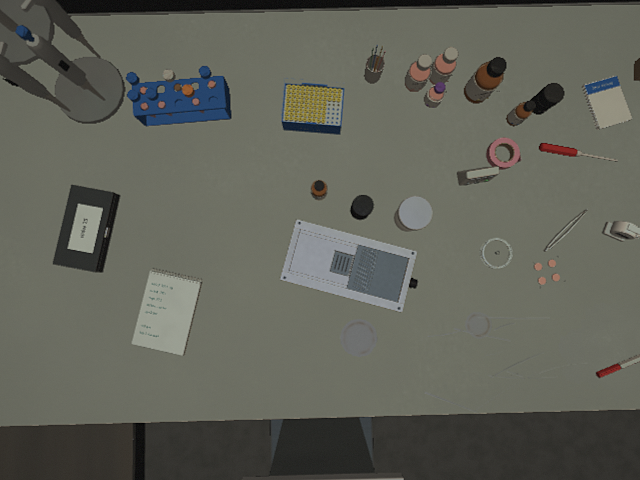

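The top view shows the box centred near (348,265), with the tab at (342,263) and the cover and ledge to its right. The cover slides image-left, which is world +y. The bottle (319,188), can (362,207) and jar (415,213) stand behind the box. Next I'll measure the box pose.

```bash
python3 - <<'E'
from h import *
for n,roi in(("top",(275,215,425,316)),("scene",(245,205,375,350))):
    z=np.load(n+"0.npz");im,d=z["im"],z["d"];P=pts(n,d)
    x0,y0,x1,y1=roi;m=np.zeros((480,640),bool);m[y0:y1,x0:x1]=1
    m&=(d>0)&(P[...,2]>28)&(P[...,2]<66)
    mm=cv2.morphologyEx(m.astype(np.uint8),cv2.MORPH_OPEN,np.ones((5,5)))
    l,lab,st,ce=cv2.connectedComponentsWithStats(mm);k=1+np.argmax(st[1:,4]);m=lab==k
    Q=P[m];r=cv2.minAreaRect(Q[:,:2].astype(np.float32))
    print(n,st[k],r,"z pct",np.percentile(Q[:,2],[5,50,95]))
    # long axis dir
    b=cv2.boxPoints(r);e=[b[1]-b[0],b[2]-b[1]];a=max(e,key=np.linalg.norm);a=a/np.linalg.norm(a);a*=np.sign(a[1])
    c=np.array(r[0]);ex=np.array([a[1],-a[0]])
    print("axis y",a,"yaw",np.arctan2(-a[0],a[1]))
    q=(Q[:,:2]-c)@np.stack([ex,a],1)
    g=cv2.cvtColor(im,cv2.COLOR_BGR2GRAY)[m]
    for yy in range(-118,120,8):
        s=(abs(q[:,0])<18)&(abs(q[:,1]-yy)<4)
        print(yy,np.round(np.median(Q[s,2]),1),np.median(g[s]),end=" | ")
    print()
    # check projections
    o=im.copy()
    for (bx,by,bz) in[(-60,-120,50),(60,-120,50),(60,120,50),(-60,120,50),(0,14,49),(0,-47,52),(-38,-47,59),(38,-47,59)]:
        w=c+bx*ex+by*a;u=proj(n,[w[0],w[1],bz]);cv2.circle(o,tuple(int(round(v)) for v in u),1,(0,0,255),-1)
    cv2.imwrite(f"pics/{n}1.png",cv2.resize(o[y0-35:y1+5,x0-5:x1+20],None,fx=4,fy=4) if n=="top" else cv2.resize(o[y0:y1,x0:x1],None,fx=4,fy=4))
E
```

```text
top [ 281  220  136   92 7751] ((564.2037963867188, -63.00425720214844), (240.13821411132812, 119.9948501586914), 73.66985321044922) z pct [38.73254612 46.92178869 53.38831106]
axis y [0.2811715 0.9596575] yaw -0.28501466
-118 50.2 144.0 | -110 49.3 144.0 | -102 45.3 93.0 | -94 45.9 93.0 | -86 45.2 94.0 | -78 45.7 93.0 | -70 45.3 94.0 | -62 45.5 94.0 | -54 45.1 95.0 | -46 58.4 92.0 | -38 56.6 89.0 | -30 52.5 91.0 | -22 48.5 89.0 | -14 45.4 96.0 | -6 45.9 97.0 | 2 49.6 94.0 | 10 49.3 89.5 | 18 49.3 92.0 | 26 49.3 91.0 | 34 42.2 148.5 | 42 40.3 149.0 | 50 40.2 148.0 | 58 40.1 148.0 | 66 39.8 148.0 | 74 40.1 148.0 | 82 40.2 147.0 | 90 40.3 148.0 | 98 40.3 149.0 | 106 41.0 148.0 | 114 50.4 145.0 | 
scene [ 256  217  110  126 7697] ((564.0612182617188, -57.87809753417969), (242.7934112548828, 120.85093688964844), 73.7409439086914) z pct [38.43280284 46.24952163 52.77759636]
axis y [0.2799805 0.9600057] yaw -0.2837738
-118 47.1 98.0 | -110 50.0 167.0 | -102 44.9 98.0 | -94 45.0 97.0 | -86 45.0 97.0 | -78 45.0 97.0 | -70 45.1 98.0 | -62 45.1 98.0 | -54 45.0 99.0 | -46 54.2 77.0 | -38 56.4 98.0 | -30 52.4 98.0 | -22 48.6 97.0 | -14 44.9 99.0 | -6 45.4 63.0 | 2 49.1 90.0 | 10 49.3 86.0 | 18 49.7 86.0 | 26 49.6 87.5 | 34 47.7 127.0 | 42 40.0 171.0 | 50 40.3 171.0 | 58 40.1 171.0 | 66 40.2 172.0 | 74 40.1 172.0 | 82 40.4 171.0 | 90 40.3 171.0 | 98 40.3 172.0 | 106 42.9 134.5 | 114 50.2 167.0 |
```

View pics/top1.png

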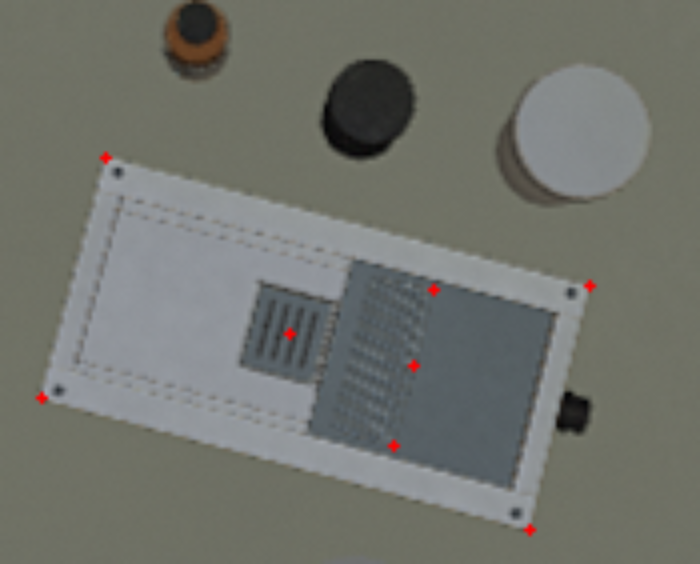

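The top-view pose is consistent: extents 240.1 × 120.0 mm, deck 40, plate 45, tab 49 and ledge about 59 mm. That puts the box at (564.2,−63.0) with yaw −0.285, and the tab top at about (568,−49.6). I'll move toward the tab with the fingers closing.

```bash
python3 -m jog '[-2.76,-1.92,0,0,0,-2.76,-1.92,0,0,0,-2.76,-1.92,0,0,0,-2.76,-1.92,0,0,0,-2.76,-1.92,0,0,0,-2.76,-1.92,0,0,0,-2.76,-1.92,0,0,0,-2.76,-1.92,0,0,0]' 60
```

```text
t: 0.77
tcp_pos: [331.5, 276.0, 241.8]
tcp_rot: [-0.0, 0.167, 0.986, -0.0]
contact_force: [1.3, 1.0, -0.3]
finger_gap: 0.1
```

```bash
python3 -m jog '[-2.76,-1.92,0,0,0,-2.76,-1.92,0,0,0,-2.76,-1.92,0,0,0,-2.76,-1.92,0,0,0,-2.76,-1.92,0,0,0,-2.76,-1.92,0,0,0,-2.76,-1.92,0,0,0,-2.76,-1.92,0,0,0]'
```

```text
t: 1.43
tcp_pos: [489.2, 58.0, 241.7]
tcp_rot: [-0.0, 0.168, 0.986, -0.0]
contact_force: [0.2, 0.8, 0.3]
finger_gap: -0.2
```

```bash
python3 -m jog '[-2.76,-1.92,2,0,0,-2.76,-1.92,2,0,0,-2.76,-1.92,2,0,0,-2.76,-1.92,2,0,0,0,0,0,0.12,0,0,0,0,0.12,0,0,0,0,0.12,0,0,0,0,0.12,0]'
```

```text
t: 2.1
tcp_pos: [567.1, -49.7, 161.0]
tcp_rot: [-0.001, 0.4, 0.916, -0.0]
contact_force: [0.5, 1.0, 0.8]
finger_gap: 0.1
```

```bash
python3 -m jog '[0,0,1,0.12,0,0,0,1,0.12,0,0,0,0,0.12,0,0,0,0,0.12,0,0,0,0,0.12,0,0,0,0,0.12,0,0,0,0,0.12,0,0,0,0,0.12,0]'; cat >> h.py <<'E'
C=np.array([564.2,-63.0]);YAW=-0.285
def st():
    s=telemetry.sense();from scipy.spatial.transform import Rotation as Ro
    q=s["tcp_rot"];M=Ro.from_quat([q[1],q[2],q[3],q[0]]).as_matrix();p=s["tcp_pos"]
    c,n=np.cos(YAW),np.sin(YAW);B=np.array([[c,-n],[n,c]])
    print("t",s["t"],"box xy",(p[:2]-C)@B,"z",p[2],"tool x,y,z in box",np.round(np.c_[M[:2,:].T@B,M[2]],3).tolist(),"F",s["contact_force"].round(2),"gap",s["finger_gap"],"q",s["joints"].round(2))
E
python3 -c "from h import *;st()"
```

```text
t: 2.77
tcp_pos: [567.1, -49.2, 141.5]
tcp_rot: [-0.001, 0.778, 0.628, -0.001]
contact_force: [0.1, 0.6, -0.3]
finger_gap: 0.2
t 2.7667 box xy [-1.11226302 14.01964268] z 141.47071588077713 tool x,y,z in box [[-0.073, 0.997, 0.0], [0.997, 0.073, -0.002], [-0.002, -0.0, -1.0]] F [ 0.12  0.56 -0.33] gap 0.21406895484084465 q [-0.2   0.17  0.03  1.43  0.    1.58]
```

```bash
python3 -m jog '[0,0.1,2.5,0.075,0,0,0,2.5,0,0,0,0,1.5,0,0,0,0,0.8,0,0,0,0,0,0,0]'; python3 -c "from h import *;st()
im,d=get_image('scene');cv2.imwrite('pics/s2.png',cv2.resize(im[170:350,220:420],None,fx=4,fy=3.3))"
```

```text
t: 3.18
tcp_pos: [566.2, -49.1, 66.1]
tcp_rot: [-0.002, 0.799, 0.601, -0.002]
contact_force: [-0.1, -0.3, -0.1]
finger_gap: -0.3
t 3.1833 box xy [-1.98732904 13.92079984] z 66.09988717201571 tool x,y,z in box [[-0.004, 1.0, -0.001], [1.0, 0.004, -0.006], [-0.006, -0.001, -1.0]] F [-0.09 -0.34 -0.14] gap -0.2715141798718926 q [-0.2   0.2  -0.09  1.29 -0.    1.65]
```

View pics/s2.png

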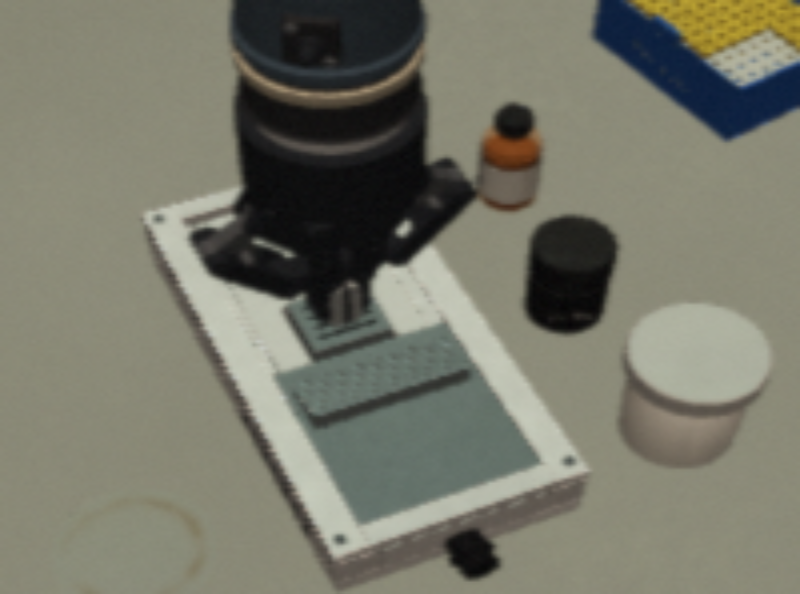

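The closed fingers are centred over the ribbed tab (crop about (340,315)), about 6 mm above it, and the cover is still on its seat. Now I'll press.

```bash
python3 -m jog '[0,0.15,0.3,0,0,0,0,0.3,0,0,0,0,0.2,0,0]'; python3 -m jog '[0,0,0.2,0,0,0,0,0.2,0,0]'; python3 -m jog '[0,0,0.2,0,0,0,0,0,0,0,0,0,0,0,0]'
python3 - <<'E'
from h import *
st()
d=np.load("top0.npz")["d"];P=pts("top",d);c,n=np.cos(YAW),np.sin(YAW);B=np.array([[c,-n],[n,c]])
for k,(u,v),h in(("jar",(415,213),84),("drop",(319,188),78),("can",(362,207),66)):
    m=np.zeros((480,640),bool);m[v-22:v+23,u-22:u+23]=1;m&=abs(P[...,2]-h)<6
    print(k,m.sum(),(P[m][:,:2].mean(0)-C)@B)
E
```

```text
t: 3.48
tcp_pos: [571.1, -50.2, 62.5]
tcp_rot: [0.001, 0.799, 0.601, 0.001]
contact_force: [-0.4, 0.2, -0.6]
finger_gap: -0.0
t: 3.65
tcp_pos: [570.7, -50.1, 58.3]
tcp_rot: [0.001, 0.799, 0.601, 0.001]
contact_force: [-0.7, 0.5, 1.8]
finger_gap: -0.1
t: 3.9
tcp_pos: [569.7, -49.9, 55.0]
tcp_rot: [-0.0, 0.799, 0.601, -0.0]
contact_force: [-0.1, 0.1, -0.3]
finger_gap: 0.1
t 3.9 box xy [ 1.60960314 14.12491651] z 54.962688959863094 tool x,y,z in box [[-0.004, 1.0, -0.0], [1.0, 0.004, -0.001], [-0.001, -0.0, -1.0]] F [-0.06  0.06 -0.25] gap 0.13212687449886595 q [-0.2   0.21 -0.1   1.26 -0.    1.65]
jar 923 [124.05437728 -92.04470595]
drop 84 [128.77235314  92.85947458]
can 360 [115.56786731   3.68072264]
```

```bash
python3 -m jog '[0,0,0.2,0,0,0,0,0.1,0,0,0,0,0,0,0,0,0,0,0,0]'; python3 -m jog '[0,0,-1,0,0,0,0,-2,0,0,-3,-0.15,-2,0,0,-3,0,0,0,0,-3,0,0,0,0,0,0,0,0,0]'
python3 - <<'E'
from h import *
st();im,d=get_image('top');P=pts('top',d);c,n=np.cos(YAW),np.sin(YAW);B=np.array([[c,-n],[n,c]])
q=(P[...,:2]-C)@B
for yy in range(-104,40,8):
    s=(abs(q[...,0])<16)&(abs(q[...,1]-yy)<3)&(d>0);print(yy,np.median(P[s][:,2]).round(1),end=' | ')
im,d=get_image('scene');P=pts('scene',d);q=(P[...,:2]-C)@B
print()
for yy in range(0,40,4):
    s=(abs(q[...,0])<16)&(abs(q[...,1]-yy)<3)&(d>0);print(yy,np.median(P[s][:,2]).round(1),end=' | ')
cv2.imwrite('pics/s3.png',cv2.resize(im[170:350,220:420],None,fx=4,fy=3.3))
E
```

```text
t: 4.23
tcp_pos: [569.8, -49.9, 52.0]
tcp_rot: [-0.0, 0.799, 0.601, -0.0]
contact_force: [0.8, 0.3, 0.0]
finger_gap: -0.2
t: 4.73
tcp_pos: [543.3, -140.8, 104.3]
tcp_rot: [0.002, 0.801, 0.599, -0.0]
contact_force: [0.5, 0.3, 0.2]
finger_gap: 0.1
t 4.7333 box xy [  1.86556481 -80.53414428] z 104.27687122329918 tool x,y,z in box [[0.001, 1.0, -0.003], [1.0, -0.001, 0.003], [0.003, -0.003, -1.0]] F [0.5  0.3  0.19] gap 0.14798352903477438 q [-0.37  0.15 -0.06  1.35 -0.    1.49]
-104 563.0 | -96 562.6 | -88 562.8 | -80 562.6 | -72 562.6 | -64 562.6 | -56 562.4 | -48 372.2 | -40 564.6 | -32 519.5 | -24 49.0 | -16 45.1 | -8 43.3 | 0 39.3 | 8 39.5 | 16 39.3 | 24 39.6 | 32 36.7 | 
0 nan | 4 nan | 8 nan | 12 nan | 16 nan | 20 nan | 24 40.8 | 28 39.7 | 32 39.1 | 36 39.2 |
  return _methods._mean(a, axis=axis, dtype=dtype,
  ret = ret.dtype.type(ret / rcount)
```

View pics/s3.png

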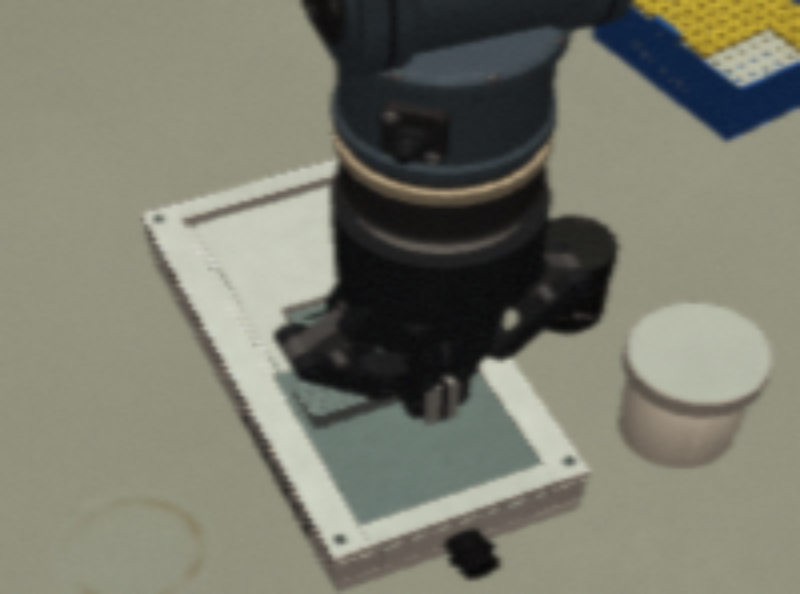

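The tab reads 39.4 mm, so it is pressed in and stays. The cover is still on its seat and the fingers are over the bare plate. I'll descend behind the ledge and push.

```bash
python3 -m jog '[0,-0.15,2,0,0,0,0,1.5,0,0,0,0,0.6,0,0,0,0,0.2,0,0,0,0,0,0,0]'; python3 -m jog '[0.6,0,0,0,0,0.6,0,0,0,0,0.6,0,0,0,0,0.6,0,0,0,0,0.6,0,0,0,0,0.6,0,0,0,0]'; python3 -c "from h import *;st()"
```

```text
t: 5.25
tcp_pos: [541.9, -134.6, 58.8]
tcp_rot: [-0.001, 0.799, 0.602, -0.0]
contact_force: [-0.4, 0.1, -1.5]
finger_gap: 0.2
t: 5.75
tcp_pos: [552.9, -101.0, 60.3]
tcp_rot: [0.001, 0.799, 0.601, 0.0]
contact_force: [-0.2, -2.6, 1.0]
finger_gap: 0.1
t 5.75 box xy [ -0.14727293 -39.65282427] z 60.25192934290172 tool x,y,z in box [[-0.004, 1.0, -0.001], [1.0, 0.004, 0.002], [0.002, -0.001, -1.0]] F [-0.19 -2.58  0.96] gap 0.07681806354650574 q [-0.3   0.18 -0.12  1.27 -0.    1.55]
```

```bash
python3 -m jog '[1,0,0,0,0,1,0,0,0,0,1,0,0,0,0,1,0,0,0,0,1,0,0,0,0,1,0,0,0,0,0.8,0,0,0,0,0.5,0,0,0,0]'; python3 -m jog '[0.4,0,0,0,0,0.2,0,0,0,0,0,0,0,0,0]';python3 -c "from h import *;st()"; python3 -m jog '[-0.6,0,0,0,0,-0.6,0,0,0,0,0,0,-3,0,0,0,0,-3,0,0,-4,0,-3,0,0,-4,0,-3,0,0,-4,0,0,0,0,-4,0,0,0,0]';python3 -m jog '[-4,0,0,0,0,-4,0,0,0,0,0,0,0,0,0]'
python3 - <<'E'
from h import *
st();c,n=np.cos(YAW),np.sin(YAW);B=np.array([[c,-n],[n,c]])
for nm in('top','scene'):
    im,d=get_image(nm);P=pts(nm,d);q=(P[...,:2]-C)@B
    for yy in range(-104,112,6):
        s=(abs(q[...,0])<30)&(abs(q[...,1]-yy)<3)&(d>0)&(P[...,2]<80)
        if s.sum()>9:print(yy,np.median(P[s][:,2]).round(1),end=' | ')
    print();cv2.imwrite(f'pics/{nm}4.png',cv2.resize(im[170:350,240:440],None,fx=4,fy=3.3))
E
```

```text
t: 6.42
tcp_pos: [572.7, -29.6, 59.2]
tcp_rot: [-0.0, 0.799, 0.602, 0.0]
contact_force: [0.0, -1.8, 2.1]
finger_gap: -0.2
t: 6.67
tcp_pos: [574.1, -24.3, 59.1]
tcp_rot: [-0.001, 0.799, 0.601, 0.0]
contact_force: [0.5, -0.4, 0.3]
finger_gap: -0.2
t 6.6667 box xy [-1.37182851 39.87658369] z 59.08828600782849 tool x,y,z in box [[-0.004, 1.0, 0.001], [1.0, 0.004, -0.0], [-0.0, 0.001, -1.0]] F [ 0.5  -0.44  0.3 ] gap -0.1973506200544537 q [-0.16  0.21 -0.08  1.27  0.    1.69]
t: 7.33
tcp_pos: [530.8, -179.7, 172.3]
tcp_rot: [0.002, 0.799, 0.601, 0.002]
contact_force: [1.3, -0.5, 0.5]
finger_gap: -0.1
t: 7.58
tcp_pos: [505.1, -261.7, 168.9]
tcp_rot: [0.001, 0.802, 0.598, -0.002]
contact_force: [0.2, 0.7, 0.3]
finger_gap: -0.1
t 7.5833 box xy [  -0.84157246 -207.33715577] z 168.93317574353728 tool x,y,z in box [[0.005, 1.0, -0.004], [1.0, -0.005, 0.0], [0.0, -0.004, -1.0]] F [0.23 0.71 0.28] gap -0.07853311860315326 q [-0.59  0.16  0.07  1.48 -0.    1.27]
-104 40.0 | -98 37.2 | -92 32.0 | -86 31.4 | -80 31.7 | -74 32.0 | -68 31.7 | -62 31.8 | -56 31.6 | -50 31.3 | -44 31.6 | -38 32.2 | -32 32.1 | -26 32.1 | -20 35.1 | -14 39.5 | -8 45.2 | -2 45.3 | 4 45.3 | 10 45.5 | 16 45.3 | 22 45.0 | 28 45.1 | 34 45.4 | 40 44.9 | 46 45.1 | 52 58.6 | 58 56.6 | 64 53.5 | 70 50.6 | 76 47.3 | 82 44.8 | 88 43.8 | 94 40.1 | 100 40.1 | 106 40.5 | 
-104 49.7 | -98 40.0 | -92 36.1 | -86 32.3 | -80 31.3 | -74 31.5 | -68 31.8 | -62 31.6 | -56 31.6 | -50 31.8 | -44 31.4 | -38 31.6 | -32 31.3 | -26 31.6 | -20 31.5 | -14 35.2 | -8 40.7 | -2 44.8 | 4 45.3 | 10 45.2 | 16 45.3 | 22 45.1 | 28 45.3 | 34 45.3 | 40 45.1 | 46 45.1 | 52 49.6 | 58 58.3 | 64 56.2 | 70 53.0 | 76 50.2 | 82 46.7 | 88 45.3 | 94 45.0 | 100 40.5 | 106 40.4 |
```

View pics/scene4.png

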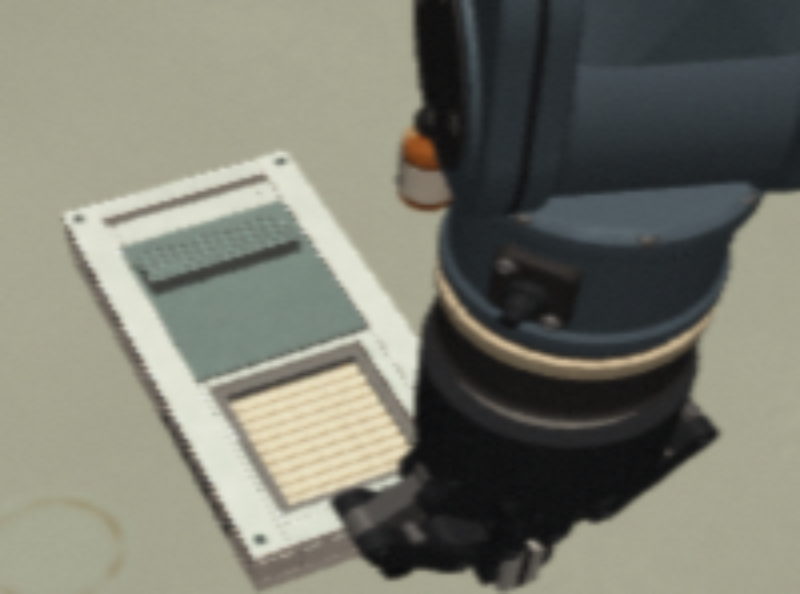

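View pics/top4.png

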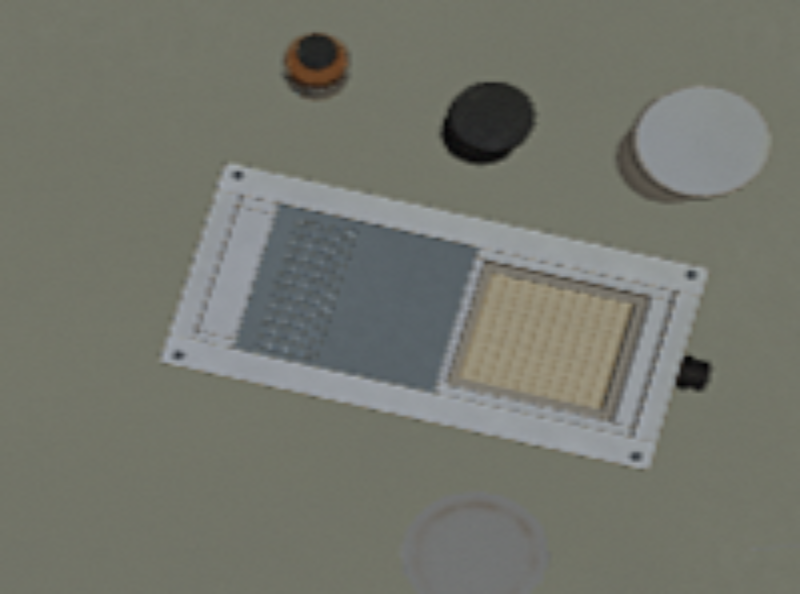

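The opening is fully uncovered and the cover lies flat. Its ledge face is at about y = +50 and its rear edge at about −10, so the cover is at about y = +40 (allowed 33 to 62). The jar, bottle and can are upright in their places, and the arm is clear.

```bash
python3 -c "from plant import order;print(order.sign_off())"
```

```text
the job is handed in; nothing more can be done
None
```

I pressed the snap tab in with the closed fingers, pushed the cover by its ledge along the rails, and handed the job in. The clock read about 7.6 s at the last move.

- **Tab:** before the push, its top measured about 39.4 mm above the counter, so it was in and holding. The cover was still on its seat.
- **Cover:** it is at about y = +40 mm, roughly 97 mm of travel, with the plate top level at about 45 mm. The filter opening is fully uncovered.
- **Two views:** the side camera's depth put the ledge about 3–5 mm further along than the top camera's. The calibration is only good to about 2 mm. Either reading is well inside the 33–62 mm limit.
- **Jar, bottle and can:** all three were upright and looked unmoved in the last top picture. I did not re-measure their positions.
- **Robot:** it was clear of everything. The largest contact force I saw was about 2.8 N.

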